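# Tighten a bearing lock ring with a pin spanner

## Robot

A 6-joint arm with a two-finger parallel gripper is mounted at the origin on the work surface. World frame = base frame: x ahead of the robot, y to its left, z up, the work surface at z = 0. Lengths are in m, angles in degrees, forces in N, time in s.
With the tool pointing down it reaches from about 0.25 to 0.725 m from the base axis. Payload 9.7 kg.
Tool frame: the origin (TCP) lies at the very end of the fingers, on their centre line; the grasp point (between the pads) lies 19 mm behind it; z points along the fingers, y is the direction in which the jaws open and shut (so a half turn about z gives the same grasp; the last joint's range is limited). The gripper opens to 85 mm and grips with 20 to 120 N. Pads are 22 mm wide; open, the fingers measure 114 mm over their backs; the gripper's body (76 mm by 85 mm) begins 54 mm behind the grasp point. The pads swing forward as they close: fully open they stand 13 mm farther back than shut.
Start: joints at [-68.01, 4.979, 10.078, 95.1, 0, 90], TCP at [0.206, -0.51, 0.231] pointing down, gripper open.
Joint ranges: [-179.16, 179.16], [-48.56, 103.87], [-65.8, 70.77], [-126.05, 130.52], [-82.76, 87.17], [-180, 180]. Speed limits (degrees/s): [127.2, 127.2, 147.25, 180, 180, 180].

## Interface

Orientations are given as [roll, pitch, yaw] about the fixed x, y, z axes, in that order (R = Rz(yaw) Ry(pitch) Rx(roll)).
In Python, from workcell import bot gives the robot as it stands. The module is installed in compiled form; this text tells all that it offers.
- The arm moves only by the tool arm_command, never from a script. Its argument "increments" is a list of rows, each a list of 7 numbers: the gripper command: -1 is fully open, 1 is shut, values between are in proportion, then the shift along the tool's x, y, z in cm, then the turn, a rotation vector about the tool's x, y, z in degrees. In form: [[gripper, x, y, z, rx, ry, rz], ...]. A call has 1 to 10 rows; each row shifts and turns the commanded pose from where the row before left it, along the tool's axes as they then stand; what a row does not reach is not made up. A row lasts 1/8 s, in which the tool goes at most 62.5 mm and 10.7 degrees, less where a joint would pass 70% of its speed; a pose out of reach is approached as far as the arm can. A call is refused whole if a number of a shift passes 6.25 or a number of a turn 10.7, either way. A call with a gripper value outside its range is refused whole. The fingers move at their own pace and stop on an object; "grip_force" is the grip in N (left out, the last holds). Time passes only in rows, so rows that do not move let the fingers close. It gives the time, the measured TCP pose, the force and the opening at its end, in the units of the state.
- bot.get_obs(): the state, without advancing time (a new reading comes with each control period).
- bot.camera(name): name is "scene" or "top" or "wrist"; returns a dict with "color" (384x512x3 uint8, red, green, blue), "fx", "fy", "cx", "cy" (pixels), "origin" and "attitude" of the camera in the world. Camera axes: x right, y up, looking along -z (the intrinsics and any distortion apply to the point x, -y, -z); pixel columns grow to the right and rows downward; lengths in m; the calibration is good to about 2 mm. A picture is of the moment at which its call begins. There is no depth.
- bot.job_done(): hands the job in, once; it reports no verdict.
The state is a dict: "time": time; "q": joint angles; "qd": joint speeds; "joint_efforts": joint torques, N m; "ee_pos": TCP position; "tcp_rot": TCP orientation; "wrist_force": force on the tool from outside, world axes, zero at the start; "torque": the same for the moment, N m; "opening": finger opening in m.
Only numpy, scipy, OpenCV 4.12 (cv2) and the standard library are available. Lean on these libraries where they do the work, as an engineer would, in place of code of your own. Each camera call takes 0.05 s, during which the arm holds its last target. There are 200 camera calls.

## Task

Take the two-pin spanner from its wooden rest, seat both its prongs fully in the two holes of the lock ring on the bearing housing, and turn the ring with it clockwise (seen from above) until it comes up against its stop. Work gently, feeling for the holes rather than forcing the spanner down or straining the ring against its stop, touch the ring with the spanner only, and then put the spanner back in its rest, prongs down. Leave the other things on the bench where they are.

Things in the scene. Friction and masses are not known exactly. Their poses are not given: they have to be found in the camera images.
- housing: Bearing housing: a fixed upright aluminium casting with a vertical axis; round flange 170 mm across and 14 mm high, tapering to a neck 100 mm across that ends 62 mm up. Origin: centre of its underside, on the bench; z up. A steel lock ring lies on the neck: 84 mm outside, 40 mm inside diameter, 18 mm high.
- housing_face (a point): Centre of the ring's flat upper face, 80 mm above the bench, axes of the housing. The ring has two round blind holes open upwards, 12 mm across, 13 mm deep, on opposite sides, 30 mm from the axis. The line through them starts somewhere within 0.6 rad either way of this frame's x axis; no reading tells where: see or feel it. The shaft's end in the bore is 8 mm below the face.
- ring (a joint): Turn of the lock ring, rad; grows as it turns clockwise seen from above. It starts between 0 and 0.15; the hard stop (tight) is at 0.6 and it can be backed off to -0.35. It tells how far the ring has still to turn, not where its holes lie. The ring is stiff (0.35 N m to turn), so light rubbing does not turn it.
- spanner_grip (a point): Centre of the upright grip of the steel pin spanner (0.3 to 0.5 kg): a plate 46 mm long (along its x), 16 mm thick (y; grasp across this), 45 mm high (z). Below it a round stem, 18 mm across and 15 mm high, joins it to the crossbar. This point is 37.5 mm above the crossbar's upper side and 58.5 mm above the prong tips. z is up when the prongs point down; a half turn about z leaves it the same.
- spanner_foot (a point): Middle of the underside of the spanner's crossbar (84 mm long along x, 20 to 24 mm wide, 10 mm thick), 47.5 mm below the grip's centre; axes as for the grip. Two prongs point down from it, 30 mm either side along x. With the prongs fully home it lies on the ring's face. A grip of about 45 N holds the spanner well; squeezing much harder makes it squirm in the jaws.
- prong_a (a point): Centre of the tip of the prong on the spanner's +x side: a round pin 8 mm across, 11 mm long, its tip tapered to 4 mm over the last 3 mm; axes as for the grip.
- prong_b (a point): Centre of the tip of the like prong on the spanner's -x side; axes as for the grip.
- rest_top (a point): Centre of the top of the fixed wooden rest: a block 112 mm long (x), 46 mm wide (y), 30 mm high. Two pockets, 21 mm along x, 15 mm along y, 20 mm deep, centred 30 mm either side along x, take the prongs, and the crossbar lies flat on the top: so the spanner starts and must end (either way round).
- grease_can: Bystander: a grey can, 66 mm across, 120 mm high, standing; origin at the centre of its underside.
- bearing: Bystander: a steel bearing ring, 72 mm across, 18 mm high, lying flat; origin at the centre of its underside.
- screwdriver: Bystander: a screwdriver lying on the bench; origin below its middle, x along its length.
Not all that is in view belongs to the job. Of the things that look like the housing, the largest one is meant.

How it is judged (in metres and radians):
On the way, in this order (a step that is already met when the one before it is completed fails the run):
1. both prongs are fully in the ring's holes (tips at least 9 mm below the face, spanner centred on the ring within 4 mm) (z of each of prong_a, prong_b in the frame of housing_face below -0.009 m and horizontal distance between spanner_foot and housing_face below 0.004 m), for 0.1 s.
2. the ring is turned to within 0.05 rad of its stop with both prongs still in the holes (value of joint ring above 0.55 rad and z of each of prong_a, prong_b in the frame of housing_face below -0.007 m and horizontal distance between spanner_foot and housing_face below 0.004 m), for 0.1 s.
At the end, for the whole second after the job is handed in: The ring is within 0.05 rad of its stop; the spanner stands released and at rest in its rest, both prongs at least 7 mm down in the pockets, crossbar on the top within 3 mm, centred within 12 mm, tilted less than 0.1 rad (value of joint ring above 0.55 rad and horizontal distance between spanner_foot and rest_top below 0.012 m and z of spanner_foot in the frame of rest_top below 0.003 m and z of each of prong_a, prong_b in the frame of rest_top below -0.007 m and angle between spanner_foot's own z axis and vertical below 0.1 rad and linear speed of spanner below 0.02 m/s); the robot touches nothing.
It fails at once if the spanner is forced on the ring (contact force over 80 N) (contact force between spanner and ring above 80 N).
It fails at once if the robot itself touches the ring (contact force between any of the fingers, the arm and ring above 1 N).
It fails at once if a bystander is moved more than 20 mm (distance of any of grease_can, bearing, screwdriver from where it was at the start of the episode above 0.02 m).
It also fails if it takes over 67 s, if anything falls off the work surface, if the arm or the gripper's body presses on something with over 40 N, if the wrist force passes 120 N, or if a joint passes its speed limit or range.

## Working session

There is one attempt and no reset: what is moved stays moved. The work goes in short steps, Python scripts to look and compute and a tool call to move; the robot and the scene stay as the last step left them, time stands still between calls to the robot, and variables do not carry over. Pictures are saved under pics/ and viewed, about 8 in all and at most 12, crops included, and the job is handed in when it is done.

Besides the shell and the picture viewer there is one more tool, called after "Emit:" by a JSON object that holds its "op" and its "data". arm_command: Moves the arm, as the interface text tells. Its arguments: {"type":"object","properties":{"increments":{"type":"array"},"grip_force":{"type":"number"}},"required":["increments"]}

```bash
mkdir -p pics
cat > h.py <<'E'
import numpy as np, cv2
from workcell import bot
def R_of(a):
    a=np.array(a,float)
    if a.shape==(3,3): return a
    from scipy.spatial.transform import Rotation as R
    if a.size==4: return R.from_quat(a).as_matrix()
    return R.from_euler('xyz',a,degrees=True).as_matrix()
def save(c,n): cv2.imwrite('pics/'+n,c['color'][:,:,::-1])
def ray(c,u,v):
    if c.get('dist') is not None: pass
    d=np.array([(u-c['cx'])/c['fx'],-(v-c['cy'])/c['fy'],-1.])
    return np.array(c['origin'],float),R_of(c['attitude'])@d
def onz(c,u,v,z):
    o,d=ray(c,u,v); return o+d*(z-o[2])/d[2]
def pix(c,p):
    q=R_of(c['attitude']).T@(np.array(p)-np.array(c['origin'])); return c['cx']-c['fx']*q[0]/q[2], c['cy']+c['fy']*q[1]/q[2]
E
python3 - <<'E'
from h import *
ims=[]
for n in ['scene','top','wrist']:
    c=bot.camera(n); print(n,{k:v for k,v in c.items() if k!='color'}); save(c,n+'0.png')
print(bot.get_obs())
E
```

```text
scene {'fx': 467.1408208898725, 'fy': 467.1408208898725, 'cx': 252.19237709166146, 'cy': 188.00948746846814, 'origin': array([ 1.16459354, -0.46087335,  0.74466926]), 'attitude': array([48.21352528,  0.48948552, 56.80556294])}
top {'fx': 352.39917598632013, 'fy': 352.39917598632013, 'cx': 257.19831385899215, 'cy': 195.97290835169244, 'origin': array([ 0.49909189, -0.06792464,  0.95834667]), 'attitude': array([  3.32901158,  -1.18835793, -89.0352732 ])}
wrist {'fx': 296.31046504964166, 'fy': 296.31046504964166, 'cx': 258.10781946552333, 'cy': 192.17837765239548, 'origin': array([ 0.26997558, -0.48389522,  0.37311042]), 'attitude': array([-1.56730043e+01,  5.26565647e-02, -6.79799567e+01])}
{'time': 0.15, 'q': array([-6.80106937e+01,  5.00530777e+00,  1.00446528e+01,  9.50998459e+01,
       -4.90828888e-04,  8.99998933e+01]), 'qd': array([ 2.30869806e-05, -9.51827939e-02,  1.91159170e-02, -1.82608914e-03,
        8.19199244e-02, -2.36323054e-02]), 'joint_efforts': array([ 1.03655373e-03, -5.20760214e+01,  4.65045476e+01,  1.39001239e-02,
       -6.05972036e-05, -3.20592994e-05]), 'ee_pos': array([ 0.20586998, -0.50982654,  0.23072999]), 'tcp_rot': array([-1.79939499e+02,  4.90715911e-04,  2.19894136e+01]), 'wrist_force': array([ 0.4535172 , -0.48900774, -0.35108439]), 'torque': array([ 0.00740652, -0.06075565, -0.02588477]), 'opening': 0.0857942631228034}
```

View pics/top0.png

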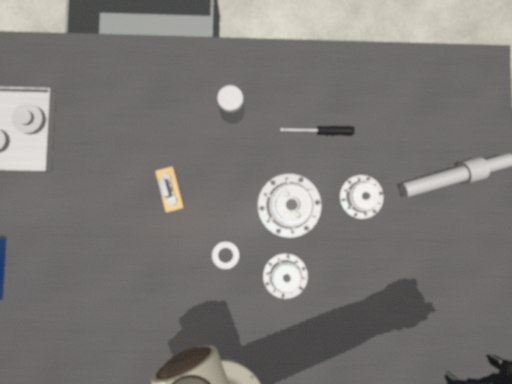

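View pics/scene0.png

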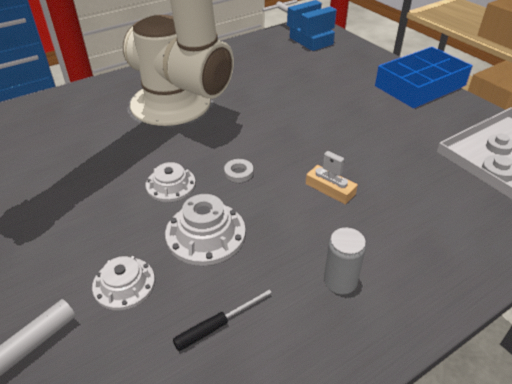

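The top view shows the big housing at (290,206) and the rest with the spanner at (169,189). The can (230,98), screwdriver (317,130) and bearing (225,255) stay clear of the path. Both small housings are decoys. The scene view agrees, and the two holes show on the big ring.

Run:
```python
from h import *
c=bot.camera('top'); im=c['color']; hsv=cv2.cvtColor(im,cv2.COLOR_RGB2HSV)
m=cv2.inRange(hsv,(8,80,120),(30,255,255))
roi=np.zeros_like(m); roi[150:230,140:200]=1; m*=roi
hull=cv2.convexHull(cv2.findNonZero(m)); r=cv2.minAreaRect(hull); print('rest px',r)
b=cv2.boxPoints(r); P=np.array([onz(c,*p,0.028) for p in b]); print(P.round(4), 'ctr',P.mean(0).round(4)); 
e=[P[(i+1)%4]-P[i] for i in range(4)]; print([ (round(np.linalg.norm(x),4), round(np.degrees(np.arctan2(x[1],x[0])),1)) for x in e])
g=im.min(2); m=((g>110)*255).astype(np.uint8); roi[:]=0; roi[165:245,250:327]=1; m*=roi
cs,_=cv2.findContours(m,cv2.RETR_EXTERNAL,cv2.CHAIN_APPROX_NONE); k=max(cs,key=cv2.contourArea)
el=cv2.fitEllipse(cv2.convexHull(k)); print('flange',el, onz(c,*el[0],0.010), el[1][0]/352.4*.945)
big=cv2.resize(im[155:255,140:330],None,fx=4,fy=4,interpolation=cv2.INTER_CUBIC); cv2.imwrite('pics/topcrop.png',big[:,:,::-1])
```

```text
rest px ((169.5673065185547, 188.8858642578125), (43.66618347167969, 19.834068298339844), 75.52970886230469)
[[0.6167 0.186  0.028 ]
 [0.6309 0.1359 0.028 ]
 [0.5196 0.104  0.028 ]
 [0.5058 0.1538 0.028 ]] ctr [0.5683 0.1449 0.028 ]
[(np.float64(0.052), np.float64(-74.2)), (np.float64(0.1158), np.float64(-164.0)), (np.float64(0.0517), np.float64(105.6)), (np.float64(0.1156), np.float64(16.2))]
flange ((290.0013427734375, 203.9148712158203), (68.717529296875, 103.08760070800781), 65.13439178466797) [ 0.53472744 -0.17553131  0.01      ] 0.18427373775694345
```

View pics/topcrop.png

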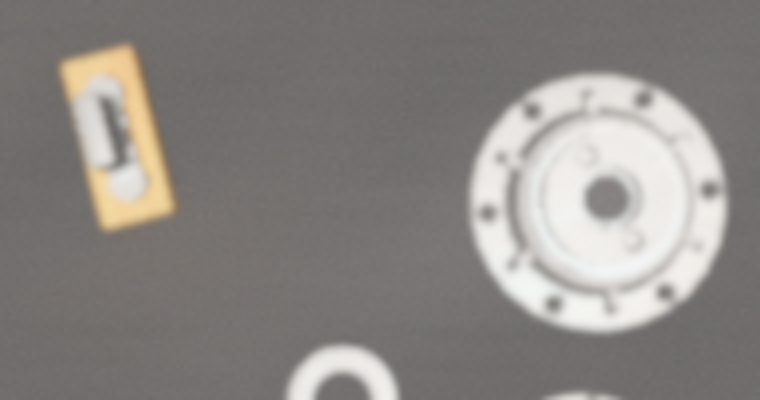

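The crop shows the rest centred at full-frame px (169.3,189.5) with yaw ≈16°. The flange centre is at px (289.5,205.6). The holes are at crop (587,152) and (633,240), so the hole line is at ≈+28°. Next I look from close above the ring.

Emit:
{"op": "arm_command", "data": {"increments": [[-1,4.76,-2.03,0.3,0,0,0],[-1,4.76,-2.03,0.3,0,0,0],[-1,4.76,-2.03,0.3,0,0,0],[-1,4.76,-2.03,0.3,0,0,0],[-1,4.76,-2.03,0.3,0,0,0],[-1,4.76,-2.03,0.3,0,0,0],[-1,4.76,-2.03,0.3,0,0,0],[-1,4.76,-2.03,0.3,0,0,0],[-1,4.76,-2.03,0.3,0,0,0],[-1,0,0,0,0,0,0]]}}

```text
time: 1.45
ee_pos: [0.5363, -0.1777, 0.2031]
tcp_rot: [-179.9, 0.1, 22.2]
wrist_force: [-0.8, 0.1, -0.4]
opening: 0.0852
```

Emit:
{"op": "arm_command", "data": {"increments": [[-1,0,0,0,0,0,0],[-1,0,0,0,0,0,0]]}}

```text
time: 1.7
ee_pos: [0.5342, -0.181, 0.2045]
tcp_rot: [180.0, -0.0, 21.9]
wrist_force: [-0.5, 0.5, 0.1]
opening: 0.0855
```

Run:
```python
from h import *
c=bot.camera('wrist'); save(c,'w1.png'); np.save('w1.npy',c,allow_pickle=True)
o=bot.get_obs(); print(o['ee_pos'],o['tcp_rot'],c['origin'],c['attitude'])
t=bot.camera('top'); print(onz(t,289.5,205.6,.012),onz(t,169.3,189.5,.028))
print(onz(t,286.75,193,.08),onz(t,298.25,215,.08))
```

```text
[ 0.53419283 -0.18107433  0.20456915] [ 1.79982588e+02 -1.03658971e-02  2.19055384e+01] [ 0.59824296 -0.1549845   0.34697452] [-1.56701327e+01 -2.89138705e-02 -6.80519094e+01]
[ 0.53009164 -0.17400418  0.012     ] [0.56643576 0.14553476 0.028     ]
[ 0.55928075 -0.15912271  0.08      ] [ 0.50478826 -0.18852966  0.08      ]
```

View pics/w1.png

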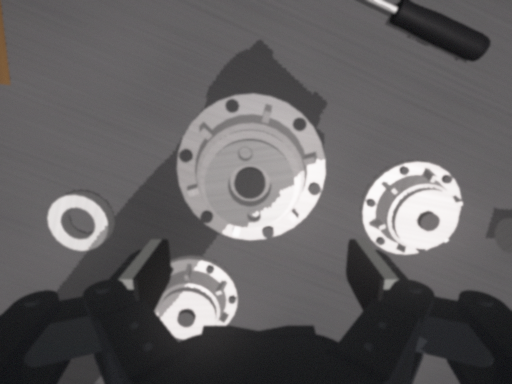

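The ring is at about (250,183) in the wrist view, with the holes near (245,154) and (255,214). I enlarge it to get exact centres.

Run:
```python
from h import *
c=np.load('w1.npy',allow_pickle=True).item(); im=c['color']
g=cv2.cvtColor(im,cv2.COLOR_RGB2GRAY)[135:235,180:320]
g=cv2.createCLAHE(4,(4,4)).apply(g)
cv2.imwrite('pics/w1c.png',cv2.resize(g,None,fx=5,fy=5,interpolation=cv2.INTER_CUBIC))
for p in [(245,154),(255,214)]: print(onz(c,*p,.08))
```

```text
[ 0.55762022 -0.15873675  0.08      ]
[ 0.50763266 -0.18844163  0.08      ]
```

View pics/w1c.png

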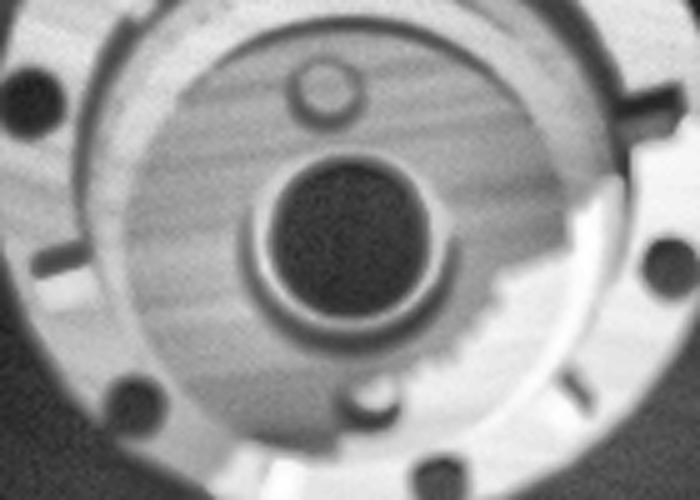

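Run:
```python
from h import *
c=np.load('w1.npy',allow_pickle=True).item()
a,b=onz(c,245.0,153.2,.08),onz(c,253.6,214.2,.08); d=a-b
print(a,b,(a+b)/2,np.linalg.norm(d),np.degrees(np.arctan2(d[1],d[0])), 'face',onz(c,249.4,182.6,.08))
```

```text
[ 0.55829468 -0.15847428  0.08      ] [ 0.50694457 -0.18727578  0.08      ] [ 0.53261962 -0.17287503  0.08      ] 0.05887580311479291 29.28740589766561 face [ 0.53436793 -0.17216342  0.08      ]
```

Emit:
{"op": "arm_command", "data": {"increments": [[-1,2.16,-4.16,0,0,0,0],[-1,2.16,-4.16,0,0,0,0],[-1,2.16,-4.16,0,0,0,0],[-1,2.16,-4.16,0,0,0,0],[-1,2.16,-4.16,0,0,0,0],[-1,2.16,-4.16,0,0,0,0],[-1,2.16,-4.16,0,0,0,0],[-1,0,0,0,0,0,5.9],[-1,0,0,0,0,0,0],[-1,0,0,0,0,0,0]]}}

```text
time: 3.05
ee_pos: [0.566, 0.1456, 0.2045]
tcp_rot: [180.0, -0.0, 16.1]
wrist_force: [-0.7, -0.3, -1.0]
opening: 0.0853
```

Run:
```python
from h import *
c=bot.camera('wrist'); np.save('w2.npy',c,allow_pickle=True)
cv2.imwrite('pics/w2.png',cv2.resize(c['color'][80:330,120:390],None,fx=2.4,fy=2.4,interpolation=cv2.INTER_CUBIC)[:,:,::-1])
o=bot.get_obs(); print(o['ee_pos'],o['tcp_rot'])
for dx in(-.023,.023):print(pix(c,o['ee_pos']+np.r_[0,0,.1-o['ee_pos'][2]]))
```

```text
[0.56601978 0.14559578 0.20453283] [ 1.79997667e+02 -2.21996158e-02  1.61129140e+01]
(np.float64(258.3158794585665), np.float64(191.99515119011338))
(np.float64(258.3158794585665), np.float64(191.99515119011338))
```

View pics/w2.png

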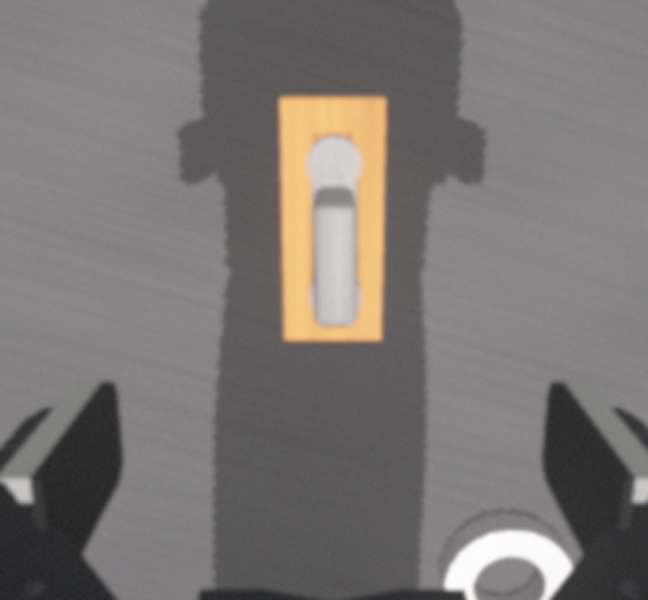

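The spanner stands in the rest, nearly aligned with the tool. The plate's top face spans crop y 207–325 at x≈335, the crossbar's +x end is at y=137, and the rest runs from y=96 to 341.

Run:
```python
from h import *
c=np.load('w2.npy',allow_pickle=True).item(); o=bot.get_obs(); p=o['ee_pos']; y=np.radians(o['tcp_rot'][2])
X=np.array([np.cos(y),np.sin(y),0]);Y=np.array([np.sin(y),-np.cos(y),0])
for n,u,v,z in [('plate+',335,207,.1),('plate-',335,325,.1),('bar+',334,137,.04),('rest++',386,96,.03),('rest+-',279,96,.03),('rest-+',382,341,.03),('rest--',284,341,.03)]:
    q=onz(c,120+(u+.5)/2.4-.5,80+(v+.5)/2.4-.5,z); print(n,q.round(4),'tool x,y mm',((q-p)@X*1e3).round(1),((q-p)@Y*1e3).round(1))
```

```text
plate+ [0.5882 0.1512 0.1   ] tool x,y mm 22.8 0.8
plate- [0.5459 0.1388 0.1   ] tool x,y mm -21.2 0.9
bar+ [0.6064 0.1566 0.04  ] tool x,y mm 41.8 0.6
rest++ [0.6286 0.1396 0.03  ] tool x,y mm 58.5 23.1
rest+- [0.6157 0.1841 0.03  ] tool x,y mm 58.4 -23.2
rest-+ [0.5198 0.1076 0.03  ] tool x,y mm -54.9 23.6
rest-- [0.5068 0.1525 0.03  ] tool x,y mm -55.0 -23.0
```

Emit:
{"op": "arm_command", "data": {"increments": [[-1,0.05,0.08,4,0,0,0],[-1,0,0,4,0,0,0],[-1,0,0,3.5,0,0,0],[-1,0,0,2.0,0,0,0],[-1,0,0,1.0,0,0,0],[-1,0,0,0,0,0,0],[-1,0,0,0,0,0,0]]}}

```text
time: 3.98
ee_pos: [0.5672, 0.1458, 0.0605]
tcp_rot: [180.0, -0.1, 16.1]
wrist_force: [0.3, -0.2, 0.4]
opening: 0.085
```

Emit:
{"op": "arm_command", "data": {"increments": [[0.6,0,0,0,0,0,0],[0.6,0,0,0,0,0,0],[1,0,0,0,0,0,0],[1,0,0,0,0,0,0],[1,0,0,0,0,0,0],[1,0,0,0,0,0,0],[1,0,0,0,0,0,0],[1,0,0,0,0,0,0]], "grip_force": 45}}

```text
time: 4.97
ee_pos: [0.5667, 0.1459, 0.0594]
tcp_rot: [-180.0, -0.0, 16.1]
wrist_force: [-0.6, 0.3, 2.0]
opening: 0.0156
```

Emit:
{"op": "arm_command", "data": {"increments": [[1,0,0,-1.5,0,0,0],[1,0,0,-4,0,0,0],[1,0,0,-4,0,0,0],[1,0,0,-2.5,0,0,0],[1,0,0,0,0,0,0]]}}

```text
time: 5.6
ee_pos: [0.5674, 0.146, 0.1815]
tcp_rot: [180.0, -0.2, 16.1]
wrist_force: [0.8, -0.8, -4.8]
opening: 0.0152
```

Emit:
{"op": "arm_command", "data": {"increments": [[1,-1.51,3.715,0,0,0,0],[1,-1.51,3.715,0,0,0,0],[1,-1.51,3.715,0,0,0,0],[1,-1.51,3.715,0,0,0,0],[1,-1.51,3.715,0,0,0,0],[1,-1.51,3.715,0,0,0,0],[1,-1.51,3.715,0,0,0,0],[1,-1.51,3.715,0,0,0,0],[1,0,0,0,0,0,-6.5],[1,0,0,0,0,0,-6.4]]}}

```text
time: 6.85
ee_pos: [0.5321, -0.1737, 0.1773]
tcp_rot: [-179.9, 0.1, 29.1]
wrist_force: [-1.3, 0.7, -5.2]
opening: 0.0148
```

Emit:
{"op": "arm_command", "data": {"increments": [[1,0,0,2.0,0,0,0],[1,0,0,1.5,0,0,0],[1,0,0,0,0,0,0],[1,0,0,0,0,0,0],[1,0,0,0,0,0,0]]}}

```text
time: 7.48
ee_pos: [0.5332, -0.1732, 0.145]
tcp_rot: [180.0, -0.0, 29.0]
wrist_force: [0.0, 0.2, -4.1]
opening: 0.0154
```

Run:
```python
from h import *
c=bot.camera('wrist'); np.save('w3.npy',c,allow_pickle=True)
g=c['color'][90:290,150:370]
cv2.imwrite('pics/w3.png',cv2.resize(g,None,fx=3,fy=3,interpolation=cv2.INTER_CUBIC)[:,:,::-1])
o=bot.get_obs(); print(o['ee_pos'],o['tcp_rot'],o['wrist_force'],o['torque'])
```

```text
[ 0.53322994 -0.17327874  0.14495476] [ 1.79955911e+02 -4.04520492e-02  2.89887918e+01] [ 0.2189188  -0.34849292 -5.03666451] [0.01047698 0.05876415 0.02418165]
```

View pics/w3.png

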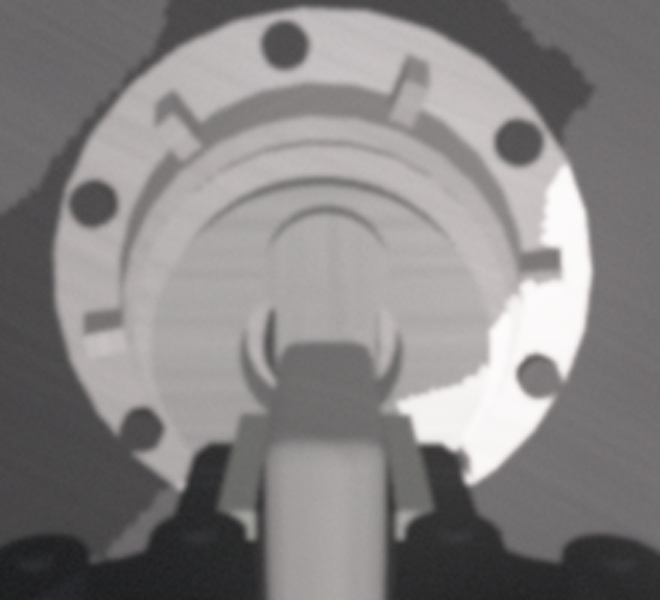

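The crossbar covers the upper hole, as it should if it is aligned. Bore and face sit about 0.5 mm to −tool y, which matches the earlier measurement. I correct that and descend.

Emit:
{"op": "arm_command", "data": {"increments": [[1,0,-0.05,1.0,0,0,0],[1,0,0,0.8,0,0,0],[1,0,0,0.3,0,0,0],[1,0,0,0,0,0,0],[1,0,0,0,0,0,0]]}}

```text
time: 8.15
ee_pos: [0.5328, -0.1728, 0.1235]
tcp_rot: [180.0, -0.0, 29.0]
wrist_force: [-0.0, 0.3, -4.9]
opening: 0.0154
```

Emit:
{"op": "arm_command", "data": {"increments": [[1,0,0,0.1,0,0,0],[1,0,0,0.1,0,0,0],[1,0,0,0.1,0,0,0],[1,0,0,0.05,0,0,0],[1,0,0,0,0,0,0]]}}

```text
time: 8.78
ee_pos: [0.5326, -0.1728, 0.1197]
tcp_rot: [-180.0, 0.0, 29.0]
wrist_force: [0.6, -0.1, -4.1]
opening: 0.0155
```

Already slightly below the expected contact height, with no force. I continue in small steps.

Emit:
{"op": "arm_command", "data": {"increments": [[1,0,0,0.1,0,0,0],[1,0,0,0.1,0,0,0],[1,0,0,0,0,0,0]]}}

```text
time: 9.15
ee_pos: [0.5326, -0.1728, 0.1176]
tcp_rot: [-180.0, 0.0, 29.0]
wrist_force: [0.2, -0.1, -3.9]
opening: 0.0153
```

Emit:
{"op": "arm_command", "data": {"increments": [[1,0,0,0.1,0,0,0],[1,0,0,0.1,0,0,0],[1,0,0,0,0,0,0]]}}

```text
time: 9.52
ee_pos: [0.5326, -0.1728, 0.1157]
tcp_rot: [-180.0, 0.0, 29.0]
wrist_force: [0.1, 0.4, -4.9]
opening: 0.0156
```

Emit:
{"op": "arm_command", "data": {"increments": [[1,0,0,0.1,0,0,0],[1,0,0,0.1,0,0,0],[1,0,0,0.1,0,0,0],[1,0,0,0,0,0,0]]}}

```text
time: 10.02
ee_pos: [0.5326, -0.1727, 0.1127]
tcp_rot: [-180.0, 0.0, 29.0]
wrist_force: [0.2, -0.4, -4.4]
opening: 0.0154
```

Emit:
{"op": "arm_command", "data": {"increments": [[1,0,0,0.1,0,0,0],[1,0,0,0.05,0,0,0],[1,0,0,0.05,0,0,0],[1,0,0,0,0,0,0]]}}

```text
time: 10.52
ee_pos: [0.5327, -0.1728, 0.1107]
tcp_rot: [-180.0, 0.0, 29.0]
wrist_force: [0.2, 0.1, -4.4]
opening: 0.0152
```

Emit:
{"op": "arm_command", "data": {"increments": [[1,0,0,0.05,0,0,0],[1,0,0,0.05,0,0,0],[1,0,0,0,0,0,0]]}}

```text
time: 10.9
ee_pos: [0.5327, -0.1728, 0.1097]
tcp_rot: [-180.0, 0.0, 29.0]
wrist_force: [-0.2, -0.7, -4.3]
opening: 0.0153
```

Emit:
{"op": "arm_command", "data": {"increments": [[1,0,0,0.05,0,0,0],[1,0,0,0,0,0,0]]}}

```text
time: 11.15
ee_pos: [0.5327, -0.1728, 0.1094]
tcp_rot: [180.0, -0.0, 29.0]
wrist_force: [0.7, -0.1, -2.9]
opening: 0.0155
```

Emit:
{"op": "arm_command", "data": {"increments": [[1,0,0,0.05,0,0,0],[1,0,0,0,0,0,0]]}}

```text
time: 11.4
ee_pos: [0.5328, -0.1728, 0.1094]
tcp_rot: [180.0, -0.0, 29.0]
wrist_force: [-1.5, 0.0, 3.3]
opening: 0.0156
```

Home: contact is at TCP z = 0.1094, as predicted. I ease off and start turning clockwise.

Emit:
{"op": "arm_command", "data": {"increments": [[1,0,0,-0.07,0,0,0],[1,0,0,0,0,0,2],[1,0,0,0,0,0,2],[1,0,0,0,0,0,2],[1,0,0,0,0,0,0]]}}

```text
time: 12.02
ee_pos: [0.5326, -0.1725, 0.1094]
tcp_rot: [-180.0, -0.0, 23.0]
wrist_force: [-0.2, 2.5, -1.4]
opening: 0.0155
```

```bash
python3 -c "
from h import *
o=bot.get_obs(); print(o['ee_pos'],o['tcp_rot'],o['wrist_force'],o['torque'])"
```

```text
[ 0.53260281 -0.17246889  0.10940495] [-1.79965304e+02 -7.31889511e-04  2.29642438e+01] [-0.1864196   2.506615   -1.41754404] [0.83960131 0.23264515 0.19449642]
```

Emit:
{"op": "arm_command", "data": {"increments": [[1,0,0,0,0,0,2],[1,0,0,0,0,0,2],[1,0,0,0,0,0,2],[1,0,0,0,0,0,0]]}}

```text
time: 12.52
ee_pos: [0.5327, -0.1727, 0.1094]
tcp_rot: [-180.0, 0.0, 16.9]
wrist_force: [-0.7, 4.1, -2.4]
opening: 0.0152
```

```bash
cat > st.py <<'E'
from h import *
o=bot.get_obs(); print(o['time'],o['ee_pos'].round(4),o['tcp_rot'].round(2),o['wrist_force'].round(1),o['torque'].round(3),o['q'][5].round(1))
E
python3 st.py
```

```text
12.525 [ 0.5327 -0.1727  0.1094] [-179.99    0.     16.95] [-0.7  4.1 -2.4] [1.026 0.138 0.164] 145.1
```

Emit:
{"op": "arm_command", "data": {"increments": [[1,0,0,0,0,0,2],[1,0,0,0,0,0,2],[1,0,0,0,0,0,2],[1,0,0,0,0,0,2],[1,0,0,0,0,0,0]]}}

```text
time: 13.15
ee_pos: [0.5327, -0.1729, 0.1094]
tcp_rot: [180.0, -0.0, 8.9]
wrist_force: [0.2, 1.7, -4.0]
opening: 0.0151
```

```bash
python3 st.py
```

```text
13.15 [ 0.5327 -0.1729  0.1094] [179.99  -0.     8.94] [ 0.2  1.7 -4. ] [ 0.723 -0.051  0.174] 153.1
```

Emit:
{"op": "arm_command", "data": {"increments": [[1,0,0,0,0,0,2],[1,0,0,0,0,0,2],[1,0,0,0,0,0,1]]}}

```text
time: 13.52
ee_pos: [0.5327, -0.1729, 0.1095]
tcp_rot: [180.0, -0.0, 3.9]
wrist_force: [0.5, 1.4, -4.7]
opening: 0.0156
```

```bash
python3 st.py
```

```text
13.525 [ 0.5327 -0.1729  0.1095] [179.98  -0.     3.89] [ 0.5  1.4 -4.7] [ 0.303 -0.164  0.36 ] 158.1
```

Emit:
{"op": "arm_command", "data": {"increments": [[1,0,0,0,0,0,1.5],[1,0,0,0,0,0,1.5]]}}

```text
time: 13.78
ee_pos: [0.5327, -0.173, 0.1094]
tcp_rot: [180.0, -0.0, 0.9]
wrist_force: [1.5, -0.1, -5.6]
opening: 0.0155
```

```bash
python3 st.py
```

```text
13.775 [ 0.5327 -0.173   0.1094] [179.98  -0.     0.88] [ 1.5 -0.1 -5.6] [-0.02  -0.342  0.371] 161.1
```

Emit:
{"op": "arm_command", "data": {"increments": [[1,0,0,0,0,0,1],[1,0,0,0,0,0,1]]}}

```text
time: 14.02
ee_pos: [0.5327, -0.173, 0.1094]
tcp_rot: [180.0, -0.0, -1.1]
wrist_force: [1.1, -2.4, -6.9]
opening: 0.0152
```

```bash
python3 st.py
```

```text
14.025 [ 0.5327 -0.173   0.1094] [179.97  -0.    -1.08] [ 1.1 -2.4 -6.9] [-0.267 -0.366  0.347] 163.1
```

Torque is a steady 0.35 N m, so the ring is turning. I feel for the stop in 1° rows.

Emit:
{"op": "arm_command", "data": {"increments": [[1,0,0,0,0,0,1],[1,0,0,0,0,0,1]]}}

```text
time: 14.28
ee_pos: [0.5327, -0.173, 0.1094]
tcp_rot: [180.0, -0.0, -3.1]
wrist_force: [2.0, -2.6, -7.3]
opening: 0.0154
```

```bash
python3 st.py
```

```text
14.275 [ 0.5327 -0.173   0.1094] [179.97  -0.    -3.08] [ 2.  -2.6 -7.3] [-0.565 -0.421  0.332] 165.1
```

Emit:
{"op": "arm_command", "data": {"increments": [[1,0,0,0,0,0,1],[1,0,0,0,0,0,0.5]]}}

```text
time: 14.52
ee_pos: [0.5327, -0.173, 0.1095]
tcp_rot: [180.0, -0.0, -4.6]
wrist_force: [1.4, -4.0, -6.4]
opening: 0.0153
```

```bash
python3 st.py
```

```text
14.525 [ 0.5327 -0.173   0.1095] [179.97  -0.    -4.56] [ 1.4 -4.  -6.4] [-0.816 -0.466  0.358] 166.6
```

Emit:
{"op": "arm_command", "data": {"increments": [[1,0,0,0,0,0,1]]}}

```text
time: 14.65
ee_pos: [0.5327, -0.173, 0.1095]
tcp_rot: [180.0, -0.0, -5.6]
wrist_force: [1.9, -3.3, -6.9]
opening: 0.0152
```

```bash
python3 st.py
```

```text
14.65 [ 0.5327 -0.173   0.1095] [179.97  -0.    -5.57] [ 1.9 -3.3 -6.9] [-1.052 -0.442  0.374] 167.6
```

Emit:
{"op": "arm_command", "data": {"increments": [[1,0,0,0,0,0,1]]}}

```text
time: 14.78
ee_pos: [0.5327, -0.173, 0.1095]
tcp_rot: [180.0, -0.0, -6.6]
wrist_force: [2.0, -5.6, -7.3]
opening: 0.0158
```

```bash
python3 st.py
```

```text
14.775 [ 0.5327 -0.173   0.1095] [ 1.7997e+02 -1.0000e-02 -6.5700e+00] [ 2.  -5.6 -7.3] [-1.231 -0.531  0.849] 168.6
```

Emit:
{"op": "arm_command", "data": {"increments": [[1,0,0,0,0,0,1]]}}

```text
time: 14.9
ee_pos: [0.5327, -0.173, 0.1095]
tcp_rot: [180.0, -0.0, -7.5]
wrist_force: [0.9, -5.4, -8.0]
opening: 0.0155
```

```bash
python3 st.py
```

```text
14.9 [ 0.5327 -0.173   0.1095] [ 1.7996e+02 -1.0000e-02 -7.5300e+00] [ 0.9 -5.4 -8. ] [-1.296 -0.439  1.32 ] 169.6
```

The torque jump from 0.37 to 1.32 N m marks the stop. I hold briefly, relieve the load within the play, and then lift out.

Emit:
{"op": "arm_command", "data": {"increments": [[1,0,0,0,0,0,-0.5],[1,0,0,0,0,0,0],[1,0,0,0,0,0,-1],[1,0,0,0,0,0,-1.5],[1,0,0,0,0,0,-1],[1,0,0,0,0,0,0]]}}

```text
time: 15.65
ee_pos: [0.5326, -0.1724, 0.1096]
tcp_rot: [-180.0, 0.0, -3.5]
wrist_force: [-0.6, 0.2, -4.9]
opening: 0.0153
```

```bash
python3 st.py
```

```text
15.65 [ 0.5326 -0.1724  0.1096] [-1.7996e+02  1.0000e-02 -3.5100e+00] [-0.6  0.2 -4.9] [-0.019 -0.03  -0.022] 165.6
```

Unloaded. I lift straight up.

Emit:
{"op": "arm_command", "data": {"increments": [[1,0,0,-0.3,0,0,0],[1,0,0,-0.4,0,0,0],[1,0,0,-0.5,0,0,0],[1,0,0,-1.5,0,0,0],[1,0,0,-2.5,0,0,0],[1,0,0,-2,0,0,0],[1,0,0,0,0,0,0],[1,0,0,0,0,0,0]]}}

```text
time: 16.65
ee_pos: [0.5326, -0.1727, 0.181]
tcp_rot: [-180.0, 0.0, -3.5]
wrist_force: [-0.1, 0.8, -4.7]
opening: 0.0153
```

Run:
```python
from h import *
o=bot.get_obs(); p=o['ee_pos']; y=np.radians(o['tcp_rot'][2]); print(p,o['tcp_rot'],o['torque'])
t=np.array([0.5667,0.1459,p[2]]) # pose at which it was taken
d=(t-p); print('tool x,y cm',d@[np.cos(y),np.sin(y),0]*100, d@[np.sin(y),-np.cos(y),0]*100,'rz',-(16.1-o['tcp_rot'][2]))
```

```text
[ 0.53256835 -0.17273078  0.18100411] [-1.79992548e+02  2.82885521e-02 -3.51217893e+00] [-0.01791122  0.02542625  0.01236852]
tool x,y cm 1.4547994994354885 -32.012325664501226 rz -19.612178929610245
```

Emit:
{"op": "arm_command", "data": {"increments": [[1,0.182,-4.0,0,0,0,0],[1,0.182,-4.0,0,0,0,0],[1,0.182,-4.0,0,0,0,0],[1,0.182,-4.0,0,0,0,0],[1,0.182,-4.0,0,0,0,0],[1,0.182,-4.0,0,0,0,0],[1,0.182,-4.0,0,0,0,0],[1,0.182,-4.0,0,0,0,0],[1,0,0,0,0,0,-9.8],[1,0,0,0,0,0,-9.8]]}}

```text
time: 17.9
ee_pos: [0.5589, 0.0605, 0.1863]
tcp_rot: [-176.5, -1.2, 24.2]
wrist_force: [-0.1, 0.1, -4.8]
opening: 0.0155
```

Emit:
{"op": "arm_command", "data": {"increments": [[1,0,0,3,0,0,0],[1,0,0,3,0,0,0],[1,0,0,2.0,0,0,0],[1,0,0,0,0,0,0],[1,0,0,0,0,0,0],[1,0,0,0,0,0,0]]}}

```text
time: 18.65
ee_pos: [0.559, 0.065, 0.1077]
tcp_rot: [-176.5, -1.3, 23.8]
wrist_force: [0.0, -0.4, -4.4]
opening: 0.0156
```

Run:
```python
exec(open('st.py').read())
c=bot.camera('wrist'); np.save('w4.npy',c,allow_pickle=True); s=bot.camera('scene')
a=cv2.resize(c['color'][80:330,150:370],None,fx=1.8,fy=1.8); b=cv2.resize(s['color'][90:240,250:410],None,fx=2.4,fy=2.4)
h=max(a.shape[0],b.shape[0]); pad=lambda i:cv2.copyMakeBorder(i,0,h-i.shape[0],0,0,cv2.BORDER_CONSTANT)
cv2.imwrite('pics/w4.png',np.hstack([pad(a),pad(b)])[:,:,::-1])
```

```text
18.65 [0.559  0.065  0.1077] [-176.5    -1.31   23.84] [ 0.  -0.4 -4.4] [-0.149 -0.005 -0.033] 160.9
```

View pics/w4.png

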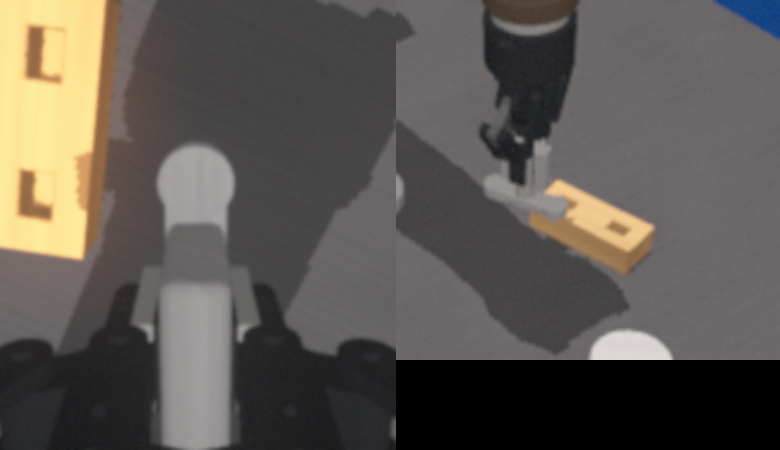

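The last joint reached its limit on the way, because I moved across with the yaw still at −3.5°. The tool stopped 8 cm short of the rest, tilted 3.5°. The spanner is still firmly held, and the tips at about z=0.067 are clear of everything. I level the tool, go up, and then approach again.

Run:
```python
from h import *
from scipy.spatial.transform import Rotation as R
o=bot.get_obs(); A=R.from_euler('xyz',o['tcp_rot'],degrees=True); B=R.from_euler('xyz',[180,0,22],degrees=True)
print('rotvec',(A.inv()*B).as_rotvec(degrees=True))
p=o['ee_pos']; d=np.array([.5667,.1459,.125])-p; print('after rot, cm',B.inv().apply(d)*100)
```

```text
rotvec [-3.52288617 -1.21822867  1.86991908]
after rot, cm [ 3.7733435  -7.20943079 -1.77407415]
```

Emit:
{"op": "arm_command", "data": {"increments": [[1,0,0,-1.8,0,0,0],[1,0,0,0,-3.52,-1.22,1.87],[1,0,0,0,0,0,0],[1,1.26,-2.4,0,0,0,0],[1,1.26,-2.4,0,0,0,0],[1,1.25,-2.4,0,0,0,0],[1,0,0,0,0,0,5],[1,0,0,0,0,0,0],[1,0,0,0,0,0,0],[1,0,0,0,0,0,0]]}}

```text
time: 20.0
ee_pos: [0.5664, 0.1443, 0.1245]
tcp_rot: [-180.0, 0.1, 17.0]
wrist_force: [1.0, 1.3, -4.9]
opening: 0.0155
```

Run:
```python
exec(open('st.py').read())
from scipy.spatial.transform import Rotation as R
B=R.from_euler('xyz',o['tcp_rot'],degrees=True)
print('cm',B.inv().apply(np.array([.5670,.1460,.0594])-o['ee_pos'])*100)
c=bot.camera('wrist'); np.save('w4.npy',c,allow_pickle=True); s=bot.camera('scene')
a=cv2.resize(c['color'][80:330,150:370],None,fx=1.8,fy=1.8); b=cv2.resize(s['color'][90:240,250:410],None,fx=2.4,fy=2.4)
h=max(a.shape[0],b.shape[0]); pad=lambda i:cv2.copyMakeBorder(i,0,h-i.shape[0],0,0,cv2.BORDER_CONSTANT)
cv2.imwrite('pics/w5.png',np.hstack([pad(a),pad(b)])[:,:,::-1])
```

```text
20.0 [0.5664 0.1443 0.1245] [-1.7997e+02  7.0000e-02  1.7040e+01] [ 1.   1.3 -4.9] [-0.07  -0.03  -0.002] 177.2
cm [ 0.11253067 -0.1438      6.50722064]
```

View pics/w5.png

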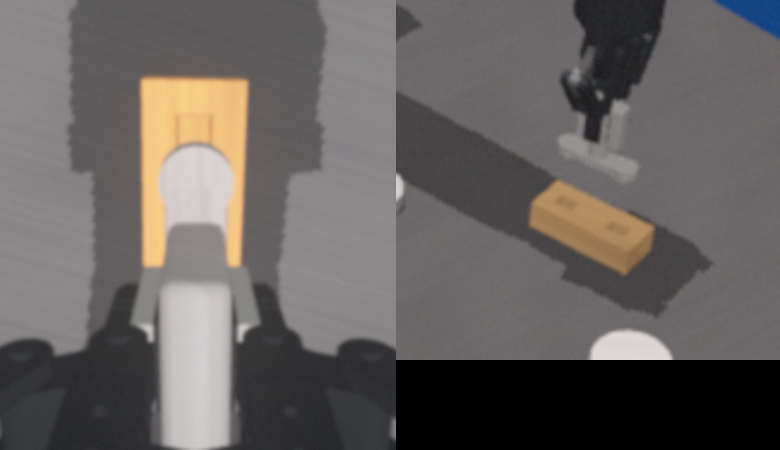

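The tool is level and the spanner is over the rest, lined up with it: the pocket is at (194,130) and the bar at x≈196. Down now, gently for the last part.

Emit:
{"op": "arm_command", "data": {"increments": [[1,0.11,-0.12,1.5,0,0,0],[1,0,0,1.5,0,0,0],[1,0,0,1,0,0,0],[1,0,0,0.5,0,0,0],[1,0,0,0.5,0,0,0],[1,0,0,0,0,0,0]]}}

```text
time: 20.85
ee_pos: [0.567, 0.1461, 0.0741]
tcp_rot: [-180.0, 0.1, 17.0]
wrist_force: [-1.0, -0.1, -4.1]
opening: 0.0155
```

Emit:
{"op": "arm_command", "data": {"increments": [[1,0,0,0.4,0,0,0],[1,0,0,0.4,0,0,0],[1,0,0,0.3,0,0,0],[1,0,0,0.2,0,0,0],[1,0,0,0.1,0,0,0],[1,0,0,0,0,0,0]]}}

```text
time: 21.6
ee_pos: [0.567, 0.1461, 0.0603]
tcp_rot: [-180.0, 0.1, 17.0]
wrist_force: [0.2, -0.3, -4.4]
opening: 0.0154
```

Emit:
{"op": "arm_command", "data": {"increments": [[1,0,0,0.05,0,0,0],[1,0,0,0.04,0,0,0],[1,0,0,0,0,0,0]]}}

```text
time: 21.98
ee_pos: [0.567, 0.1461, 0.0595]
tcp_rot: [-180.0, 0.1, 17.0]
wrist_force: [0.7, -0.7, -4.5]
opening: 0.0153
```

Emit:
{"op": "arm_command", "data": {"increments": [[0.6,0,0,0,0,0,0],[0.2,0,0,0,0,0,0],[-0.4,0,0,0,0,0,0],[-1,0,0,0,0,0,0],[-1,0,0,0,0,0,0],[-1,0,0,0,0,0,0],[-1,0,0,0,0,0,0]]}}

```text
time: 22.85
ee_pos: [0.567, 0.1461, 0.0594]
tcp_rot: [-180.0, 0.1, 17.0]
wrist_force: [0.1, 0.5, 0.5]
opening: 0.0853
```

Emit:
{"op": "arm_command", "data": {"increments": [[-1,0,0,-2,0,0,0],[-1,0,0,-4,0,0,0],[-1,0,0,-4,0,0,0],[-1,0,0,-4,0,0,0],[-1,0,0,-3,0,0,0],[-1,0,0,0,0,0,0],[-1,0,0,0,0,0,0],[-1,0,0,0,0,0,0]]}}

```text
time: 23.85
ee_pos: [0.5668, 0.146, 0.228]
tcp_rot: [-180.0, 0.2, 17.0]
wrist_force: [0.2, -0.2, -0.8]
opening: 0.0854
```

Run:
```python
exec(open('st.py').read())
c=bot.camera('wrist'); np.save('w6.npy',c,allow_pickle=True); s=bot.camera('scene')
a=cv2.resize(c['color'][80:330,150:370],None,fx=1.6,fy=1.6); b=cv2.resize(s['color'][130:360,70:420],None,fx=1.2,fy=1.2)
h=max(a.shape[0],b.shape[0]); pad=lambda i:cv2.copyMakeBorder(i,0,h-i.shape[0],0,0,cv2.BORDER_CONSTANT)
cv2.imwrite('pics/w6.png',np.hstack([pad(a),pad(b)])[:,:,::-1])
```

```text
23.85 [0.5668 0.146  0.228 ] [-179.98    0.19   17.  ] [ 0.2 -0.2 -0.8] [ 0.007  0.046 -0.015] 177.4
```

View pics/w6.png

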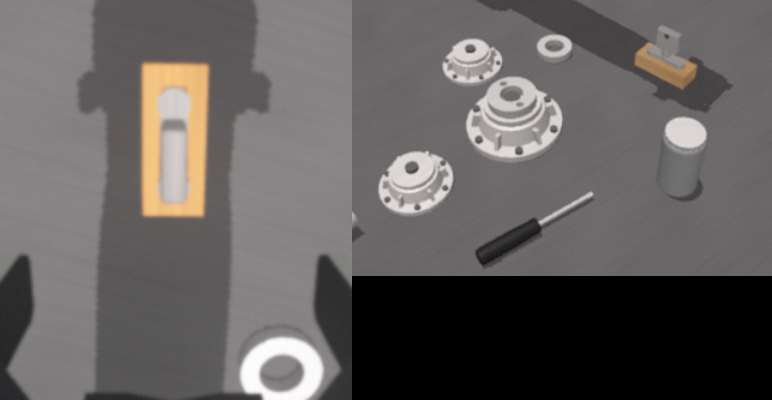

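The spanner stands upright and centred in the rest, the jaws are clear, and the bystanders are where they were.

```bash
python3 -c "
from workcell import bot
print(bot.job_done())"
```

```text
the job is handed in; nothing more can be done
None
```

The lock ring is turned clockwise to its stop and the spanner is back in its rest, prongs down and released. I handed the job in at about 24 s of the 67 s; no verdict was reported.

- **Seating:** The prongs went into both holes on the first try with almost no force. The crossbar met the ring's face at tool height 0.1094 m, exactly as predicted.
- **Turning:** The ring turned at a steady torque of about 0.35 N m. The stop showed as a jump from 0.37 to 1.32 N m. I then backed off about 4° within the holes' play until the torque read near zero, and lifted out straight. I did not measure the hole angle again afterwards, so the only evidence that the ring is at its stop is that torque jump.
- **Returning the spanner:** The last joint reached its limit on the way back, which left the tool about 8 cm short of the rest and tilted 3.5°. Nothing was touched; I levelled the tool and approached again.
- **Last checks:** The tool's height at release matched the height at pick-up (0.0594 m). The pictures show the spanner upright and centred in the rest, the gripper clear, and the bystanders apparently where they were. The wrist force was about 1 N or less.

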